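# Preset the length counter: dial 5-1-4 and enter it

## Task

Dial the preset unit to 5, 1, 4 (left, middle and right thumbwheel, as seen from the robot; tick 0 is the one nearest the robot's side, tick 6 the farthest) by rubbing each wheel round with a fingertip until it clicks into place. When all three show the code, press the enter key fully down and let it go. Be gentle, the unit must not be pressed with more than about 25 N, and leave the other things on the bench where they lie.

Things in the scene. Friction and masses are not known exactly. Their poses are not given: they have to be found in the camera images.
- preset_unit: Grey box fixed to the bench, 100 deep (x) x 226 wide (y), cover 44 mm high. Origin: centre of underside; x to its far side, y to its left seen from the robot. Three black knurled thumbwheels (radius 36, width 22 mm) stand half out in a row, axles along y, at x = 0, y = +78, +26, -26 mm; enter key at y = -84 mm. Wheel tops stand 82 to 90 mm above the bench, each different: find by touch.
- slot_left (a point): Nominal axle centre of the left wheel (unit frame 0, +78, 50 mm); true axle up to 4 mm higher or lower. Just left of each wheel a fixed aluminium scale disc (radius 27, 8 mm thick) bears 7 black ticks 0 to 6, 0.35 rad apart: 0 leans 1.05 rad from upright to the robot's side, 3 is on top, 6 leans 1.05 rad to the far side. The white line on the wheel's rim and flanks points at the set tick.
- slot_mid (a point): Nominal axle centre of the middle wheel (unit frame 0, +26, 50 mm); true axle up to 4 mm higher or lower. Each axle is sprung: it sinks about 1 mm per 5 N pressed down, 6 mm at most. A click takes about 2.5 N along the rim: a shut fingertip pressed down with 7 to 15 N and drawn 10 to 25 mm across the top carries the wheel along (36 mm = 1 rad); lighter, it slips.
- slot_right (a point): Nominal axle centre of the right wheel (unit frame 0, -26, 50 mm); true axle up to 4 mm higher or lower.
- wheel_left (a joint): turn of the left wheel, rad: 0 = set to 0, one click = 0.35, 2.1 = set to 6, with end stops just beyond 0 and 6. It grows when the wheel's top moves to the unit's +x (away from the robot). Let go, a wheel springs into the nearest click. Code 5 = 1.75
- wheel_mid (a joint): turn of the middle wheel, rad, as for the left one. Code 1 = 0.35. At the start any wheel may stand between two clicks.
- wheel_right (a joint): turn of the right wheel, rad, as for the left one. Code 4 = 1.40
- enter_key (a joint): travel of the enter key, m: 0 = up, 0.006 = fully down, springs back by itself; fully down takes 5 N
- enter_key_top (a point): centre of the top of the enter key: a round grey push button 28 mm across in a black collar on a pedestal at the right end of the unit, about as high as the wheels; pressed straight down
- coupling_black: bystander: black pipe coupling, 54 mm across, 60 mm high, standing close behind the unit; origin centre of its underside
- elbow_white: bystander: white pipe elbow, 59x59x42 mm, close behind the unit; origin centre of its underside
- tee_grey: bystander: grey pipe tee, 67x92x42 mm, to the left of the unit; origin centre of its underside
- elbow_black: bystander: black pipe elbow, 61x61x46 mm, to the right of the unit; origin centre of its underside

How it is judged (in metres and radians):
On the way, in this order (a step that is already met when the one before it is completed fails the run):
1. the three wheels stand at 5, 1, 4 (value of joint wheel_left between 1.65 and 1.85 rad and value of joint wheel_mid between 0.25 and 0.45 rad and value of joint wheel_right between 1.3 and 1.5 rad), for 0.2 s.
2. the enter key is pressed down while the wheels show 5, 1, 4 (all of step 1 and value of joint enter_key above 0.0045 m), for 0.05 s.
At the end, for the whole second after the job is handed in: the left, middle and right wheels rest within 0.1 rad (about 0.3 of a click) of 5, 1 and 4, and the enter key, having been pressed, is up again (all of step 1 and value of joint enter_key below 0.001 m); the robot touches nothing.
It fails at once if the unit or anything on it is pressed with more than 27 N (contact force between any of the fingers, the arm and preset_unit above 27 N).
It fails at once if a pipe fitting is pushed more than 30 mm from where it lay (distance of any of coupling_black, elbow_white, tee_grey, elbow_black from where it was at the start of the episode above 0.03 m).
It also fails if it takes over 51 s, if anything falls off the work surface, if the arm or the gripper's body presses on something with over 40 N, if the wrist force passes 120 N, or if a joint passes its speed limit or range.

## Robot

A 7-joint arm with a two-finger parallel gripper is mounted at the origin on a cart in front of the work surface, level with it; the furniture and walls round the work are solid. World frame = base frame: x ahead of the robot, y to its left, z up, the work surface at z = 0. Lengths are in m, angles in degrees, forces in N, time in s.
With the tool pointing down it reaches from about 0.425 to 0.95 m from the base axis. Payload 4.7 kg.
Tool frame: the origin (TCP) lies at the very end of the fingers, on their centre line; the grasp point (between the pads) lies 19 mm behind it (ctrl.grip_depth is the distance from the TCP to the grasp point, in m); z points along the fingers, y is the line along which they close (so a half turn about z gives the same grasp; the last joint's range is limited). The gripper opens to 87 mm and grips with 3 to 60 N. Pads are 19 mm wide; open, the fingers measure 117 mm over their backs; the gripper's body (75 mm by 190 mm) begins 51 mm behind the grasp point.
Start: joints at [70.881, 26.849, -2.785, 87.806, 1.381, 65.374, -4.715], TCP at [0.203, -0.644, 0.223] pointing down, gripper open.
Joint ranges: [-148.3, 148.3], [-19.14, 114.17], [-79.39, 73.82], [5.75, 140.21], [-59.74, 239.74], [12.07, 113.84], [-152.46, 152.46]. Speed limits (degrees/s): [147.25, 147.25, 180, 180, 180, 180, 180].

## Interface

Orientations are given as a 3x3 rotation matrix whose columns are the frame's x, y, z axes.
In Python, from plant import ctrl gives the robot as it stands. The module is installed in compiled form; this text tells all that it offers.
- The arm moves only by the tool move_arm, never from a script. Its argument "steps" is a list of rows, each a list of 7 numbers: the shift along the tool's x, y, z scaled (see below), then the turn, a rotation vector about the tool's x, y, z scaled (see below), then the closure, from 0 (fully open) to 1 (shut). In form: [[tx, ty, tz, wx, wy, wz, gripper], ...]. A call has 1 to 12 rows; each row shifts and turns the commanded pose from where the row before left it, along the tool's axes as they then stand; what a row does not reach is not made up. The controller multiplies each number of a shift by 0.025 m and each number of a turn by 0.12 rad. A row lasts 1/8 s, in which the tool goes at most 62.5 mm and 10.7 degrees, less where a joint would pass 70% of its speed; a pose out of reach is approached as far as the arm can. A call with a number of a shift or a turn outside -1 to 1 is refused whole. A call with a gripper value outside its range is refused whole. The fingers move at their own pace and stop on an object; "force" is the grip in N (left out, the last holds). Time passes only in rows, so rows that do not move let the fingers close. It gives the time, the measured TCP pose, the force and the opening at its end, in the units of the state.
- ctrl.sense(): the state, without advancing time (a new reading comes with each control period).
- ctrl.snapshot(name): name is "scene" or "top" or "wrist"; returns the picture (480x640x3 uint8, red, green, blue); there is no depth.
- ctrl.camera_info(name): a dict with "fx", "fy", "cx", "cy" (pixels), "origin" and "orientation" of the camera in the world. Camera axes: x right, y up, looking along -z (the intrinsics and any distortion apply to the point x, -y, -z); pixel columns grow to the right and rows downward; lengths in m; the calibration is good to about 2 mm. A picture is of the moment at which its call begins: read the wrist's pose just before it. camera_info takes no time and is no camera call; for the wrist camera it gives the pose at the moment of the call.
- ctrl.finish_job(): hands the job in, once; it reports no verdict.
The state is a dict: "clock": time; "q": joint angles; "joint_velocities": joint speeds; "tau": joint torques, N m; "ee_pos": TCP position; "orientation": TCP orientation; "contact_force": force on the tool from outside, world axes, zero at the start; "torque": the same for the moment, N m; "gripper_width": opening from 0.0 (shut) to 1.0 (fully open).
Only numpy, scipy, OpenCV 4.12 (cv2) and the standard library are available. Lean on these libraries where they do the work, as an engineer would, in place of code of your own. Each camera call takes 0.05 s, during which the arm holds its last target. There are 200 camera calls.

## Working session

There is one attempt and no reset: what is moved stays moved. The work goes in short steps, Python scripts to look and compute and a tool call to move; the robot and the scene stay as the last step left them, time stands still between calls to the robot, and variables do not carry over. Pictures are saved under pics/ and viewed, on a budget of 10 in all, crops included, one or two more only if the job needs it, and the job is handed in when it is done.

Besides the shell and the picture viewer there is one more tool, called after ">>>" by a JSON object that holds its "api" and its "payload", one argument or row to a line. move_arm: Moves the arm, as the interface text tells. Its arguments: {"type":"object","properties":{"steps":{"type":"array","items":{"type":"array","items":{"type":"number"}}},"force":{"type":"number"}},"required":["steps"]}

```bash
mkdir -p pics
python3 - <<'E'
from plant import ctrl
import cv2
for n in("scene","top"):
    im=ctrl.snapshot(n); cv2.imwrite(f"pics/{n}0.png",im[:,:,::-1]); print(n,ctrl.camera_info(n))
s=ctrl.sense();print(s)
E
```

```text
scene {'fx': 437.58334610855957, 'fy': 437.58334610855957, 'cx': 322.194801864438, 'cy': 241.33356008436445, 'origin': array([0.10578719, 0.47418939, 0.63437851]), 'orientation': array([[-0.80542337,  0.38562708, -0.45009437],
       [-0.59268762, -0.51912971,  0.61581306],
       [ 0.00381683,  0.7627556 ,  0.6466756 ]])}
top {'fx': 450.8075833344751, 'fy': 450.8075833344751, 'cx': 322.2095021703973, 'cy': 242.0316028839058, 'origin': array([ 0.44201337, -0.03945176,  0.94258331]), 'orientation': array([[ 0.00282571,  0.99783975, -0.0656342 ],
       [-0.99953297,  0.00481543,  0.03017689],
       [ 0.03042776,  0.06551828,  0.99738734]])}
{'clock': 0.1, 'q': array([70.8793245 , 26.89437673, -2.78372799, 87.86554511,  1.38234397,
       65.37651459, -4.71594824]), 'joint_velocities': array([-0.02468505, -0.08780489,  0.02112654, -0.21266628,  0.04758626,
       -0.06790598,  0.00792737]), 'tau': array([ 9.44821986e-04, -5.09167099e+01, -8.11529299e-02, -2.36829364e+01,
       -6.15401007e-02,  3.44669062e-02,  6.56909560e-05]), 'ee_pos': array([ 0.20242024, -0.64337278,  0.22159431]), 'orientation': array([[ 9.53894776e-01,  3.00140575e-01, -6.25047364e-04],
       [ 3.00141212e-01, -9.53893297e-01,  1.68246498e-03],
       [-9.12524830e-05, -1.79249703e-03, -9.99998389e-01]]), 'contact_force': array([-0.01800723, -0.86336301,  0.34696382]), 'torque': array([0.01496817, 0.01589017, 0.04231411]), 'gripper_width': 0.9975603326821332}
```

View pics/scene0.png

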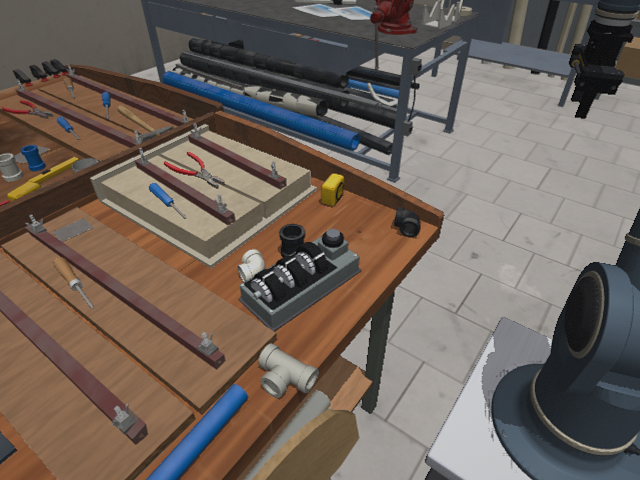

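View pics/top0.png

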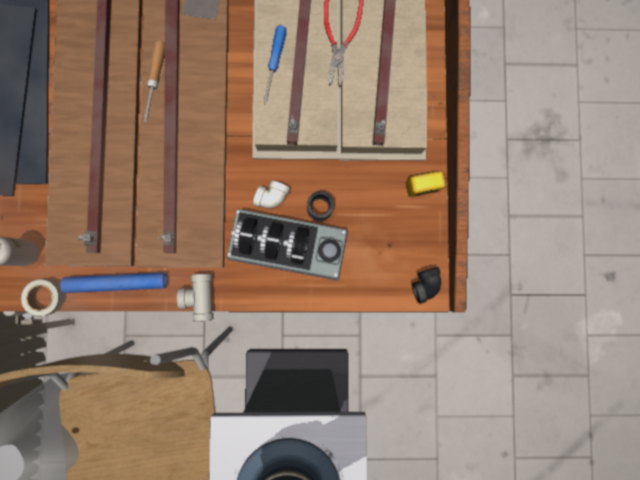

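The top view shows the unit with corners near (237,210), (347,228), (338,278) and (229,260), and the key at about (330,249). I'll cast these rays and enlarge the wheels.

```bash
cat > h.py <<'E'
from plant import ctrl
import numpy as np, cv2
def ray(n,px,z,ci=None):
    c=ci or ctrl.camera_info(n); d=c["orientation"]@np.array([(px[0]-c["cx"])/c["fx"],-(px[1]-c["cy"])/c["fy"],-1])
    return c["origin"]+d*(z-c["origin"][2])/d[2]
def proj(n,p,ci=None):
    c=ci or ctrl.camera_info(n); v=c["orientation"].T@(np.array(p)-c["origin"])
    return np.array([c["cx"]+c["fx"]*v[0]/-v[2], c["cy"]+c["fy"]*v[1]/v[2]])
E
python3 - <<'E'
from h import *
for p in[(237,210),(347,228),(338,278),(229,260)]: print(ray("top",p,.044))
print("key",ray("top",(330,249),.086))
a=cv2.imread("pics/top0.png")[195:290,215:360]; b=cv2.imread("pics/scene0.png")[215:330,230:370]
a=cv2.resize(a,(640,419),interpolation=cv2.INTER_CUBIC);cv2.imwrite("pics/ta.png",a)
E
```

```text
[0.56440672 0.10372301 0.044     ]
[ 0.52959318 -0.11631087  0.044     ]
[ 0.42955938 -0.09828242  0.044     ]
[0.46458561 0.11797446 0.044     ]
key [ 0.48515596 -0.08024714  0.086     ]
```

View pics/ta.png

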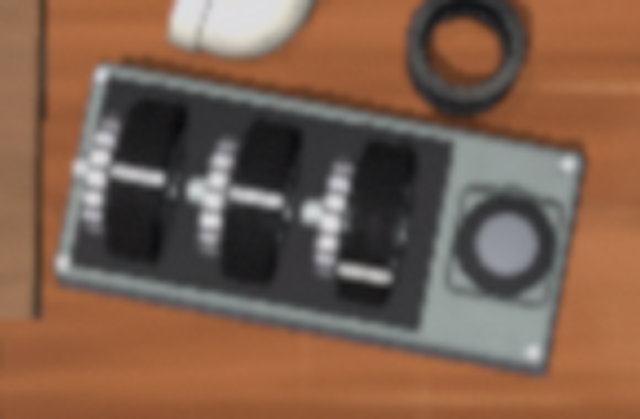

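The measured outline is 223 x 102 mm against 226 x 100 nominal, with the centre near (0.497, 0.002) and yaw about -9°. In the crop the left and middle wheels stand near 3 and the right near 0 or 1. I'll turn the tool so its y lies along unit x, then move over.

>>> {"api": "move_arm", "payload": {
  "steps": [
    [0,0,0,0,0,-0.92,1],
    [0,0,0,0,0,-0.92,1],
    [0,0,0,0,0,-0.92,1],
    [0,0,0,0,0,-0.92,1],
    [0,0,0,0,0,-0.92,1],
    [0,0,0,0,0,-0.92,1],
    [0,0,0,0,0,-0.92,1],
    [0,0,0,0,0,-0.92,1],
    [0,0,0,0,0,-0.92,1],
    [0,0,0,0,0,-0.92,1]
  ],
  "force": 20
}}

```text
clock: 1.35
ee_pos: [0.2024, -0.6436, 0.2219]
orientation: [[0.158, 0.987, -0.0], [0.987, -0.158, 0.001], [0.001, -0.001, -1.0]]
contact_force: [0.4, -0.0, 0.2]
gripper_width: 0.02
```

>>> {"api": "move_arm", "payload": {
  "steps": [
    [0.9,0.25,0,0,0,0,1],
    [0.9,0.25,0,0,0,0,1],
    [0.9,0.25,0,0,0,0,1],
    [0.9,0.25,0,0,0,0,1],
    [0.9,0.25,0,0,0,0,1],
    [0.9,0.25,0,0,0,0,1],
    [0.9,0.25,0,0,0,0,1],
    [0.9,0.25,0,0,0,0,1],
    [0.9,0.25,0,0,0,0,1],
    [0.9,0.25,0,0,0,0,1],
    [0.9,0.25,0,0,0,0,1],
    [0.9,0.25,0,0,0,0,1]
  ]
}}

```text
clock: 2.85
ee_pos: [0.3208, -0.3881, 0.2226]
orientation: [[0.161, 0.987, 0.0], [0.987, -0.161, -0.0], [-0.0, 0.0, -1.0]]
contact_force: [-0.0, 1.3, -1.5]
gripper_width: 0.006
```

```bash
cat >> h.py <<'E'
from scipy.optimize import brentq
def wheel(c0,psi,yu,zax,px,n="top",ci=None):
    "angle of white line at pixel: intersect ray with rim cylinder"
    c=ci or ctrl.camera_info(n); ex=np.array([np.cos(psi),np.sin(psi),0]); ey=np.array([-ex[1],ex[0],0])
    A=np.array([*c0,0])+ey*yu+[0,0,zax]
    o=c["origin"]-A; d=ray(n,px,0,c)-c["origin"]; d/=np.linalg.norm(d)
    o2=np.array([o@ex,o[2]]); d2=np.array([d@ex,d[2]]); b=o2@d2; q=d2@d2
    t=(-b-np.sqrt(b*b-q*(o2@o2-.036**2)))/q; p=o+t*d
    return np.arctan2(p@ex,p[2]), p@ey
E
python3 - <<'E'
from h import *
f=lambda x,y:(215+x/4.414-.4,195+y/4.414-.4)
C=np.array([ray("top",f(*p),.044)[:2] for p in[(103,65),(582,152),(547,372),(58,282)]])
c0=C.mean(0); v=(C[0]+C[3]-C[1]-C[2]); psi=np.arctan2(-v[0],v[1])
print(c0,np.degrees(psi), np.linalg.norm(v)/2)
k=ray("top",f(507,243),.086)[:2]-c0; R=np.array([[np.cos(psi),np.sin(psi)],[-np.sin(psi),np.cos(psi)]]);print("key unit",R@k)
for yu,p in((.078,(138,175)),(.026,(257,198)),(-.026,(364,273))):
    a,y=wheel(c0,psi,yu,.05,f(*p)); print(a,(a+1.05)/.35,y)
s=ctrl.sense();print(s["clock"],s["ee_pos"],s["orientation"].round(3),s["contact_force"],s["gripper_width"])
E
```

```text
[0.49716699 0.00196355] -10.12479967001223 0.22192071157431922
key unit [ 0.00122013 -0.08225354]
0.03984418236866409 3.1138405210533264 0.0011240950690371585
0.02530649496403099 3.072304271325803 0.0011132598459823173
-0.6696390760702425 1.0867454969421644 0.0022323985132880757
2.85 [ 0.32081175 -0.38808101  0.22263555] [[ 0.161  0.987  0.   ]
 [ 0.987 -0.161 -0.   ]
 [-0.     0.    -1.   ]] [-0.01574107  1.31254039 -1.47345323] 0.005611548826460825
```

Wheels read 3, 3, 1, each about +0.1 click, which looks like a common offset. Key at y = -82 mm agrees with the given -84. I'll start with the right wheel, from just before its top.

>>> {"api": "move_arm", "payload": {
  "steps": [
    [0.97,0.25,0,0,0,0,1],
    [0.97,0.25,0,0,0,0,1],
    [0.97,0.25,0,0,0,0,1],
    [0.97,0.25,0,0,0,0,1],
    [0.97,0.25,0,0,0,0,1],
    [0.97,0.25,0,0,0,0,1],
    [0.97,0.25,0,0,0,0,1],
    [0.97,0.25,0,0,0,0,1],
    [0.97,0.25,0,0,0,0,1],
    [0.97,0.25,0,0,0,0,1],
    [0.97,0.25,0,0,0,0,1],
    [0.97,0.25,0,0,0,0,1]
  ]
}}

```text
clock: 4.35
ee_pos: [0.4412, -0.113, 0.2226]
orientation: [[0.161, 0.987, 0.0], [0.987, -0.161, -0.0], [-0.0, 0.0, -1.0]]
contact_force: [0.8, -0.2, -0.3]
gripper_width: 0.002
```

>>> {"api": "move_arm", "payload": {
  "steps": [
    [0.97,0.25,0,0,0,0,1],
    [0.97,0.25,0,0,0,0,1],
    [0.97,0.25,0,0,0,0,1],
    [0.97,0.25,0,0,0,0,1],
    [0,0,1,0,0,0,1],
    [0,0,1,0,0,0,1],
    [0,0,1,0,0,0,1],
    [0,0,1,0,0,0,1],
    [0,0,0,0,0,0,1],
    [0,0,0,0,0,0,1]
  ]
}}

```text
clock: 5.6
ee_pos: [0.482, -0.0223, 0.1234]
orientation: [[0.161, 0.987, 0.001], [0.987, -0.161, -0.0], [0.0, 0.001, -1.0]]
contact_force: [-0.4, -0.3, 0.2]
gripper_width: 0.006
```

Run:
```python
from h import *
s=ctrl.sense();print(s["clock"],s["ee_pos"],s["contact_force"])
cv2.imwrite("pics/w1.png",ctrl.snapshot("wrist")[:,:,::-1])
print(ctrl.camera_info("wrist"))
```

```text
5.6 [ 0.48201861 -0.02226858  0.1234179 ] [-0.35887335 -0.33449609  0.15035609]
{'fx': 382.83930759184847, 'fy': 382.83930759184847, 'cx': 317.26068252480655, 'cy': 244.4483507076305, 'origin': array([0.49422816, 0.05435792, 0.2872785 ]), 'orientation': array([[ 0.9869671 ,  0.15505964,  0.04304021],
       [-0.16090066,  0.94650941,  0.27969788],
       [ 0.00263189, -0.28297781,  0.95912285]])}
```

View pics/w1.png

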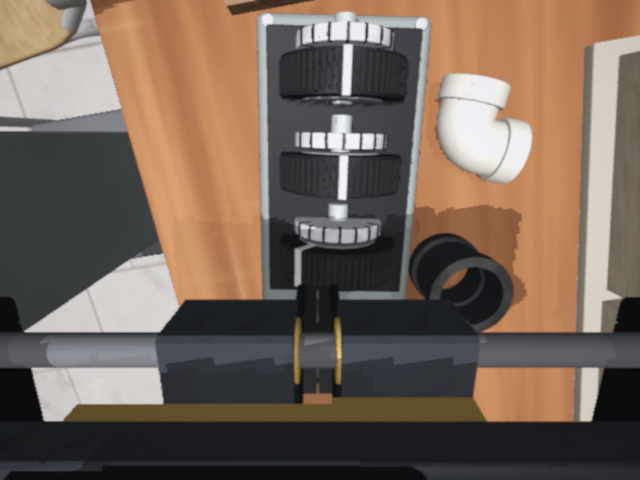

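The wrist view shows the left mark at about (347,70), the middle at (343,175) and the right at (298,265), so 3, 3, 1 is confirmed. Next I descend onto the right wheel by touch.

>>> {"api": "move_arm", "payload": {
  "steps": [
    [0,0,0.7,0,0,0,1],
    [0,0,0.6,0,0,0,1],
    [0,0,0,0,0,0,1]
  ]
}}

```text
clock: 6.02
ee_pos: [0.4802, -0.0228, 0.0885]
orientation: [[0.161, 0.987, -0.003], [0.987, -0.161, 0.0], [-0.0, -0.003, -1.0]]
contact_force: [0.2, -0.5, 0.4]
gripper_width: 0.005
```

>>> {"api": "move_arm", "payload": {
  "steps": [
    [0,0,0.1,0,0,0,1],
    [0,0,0,0,0,0,1]
  ]
}}

```text
clock: 6.28
ee_pos: [0.4816, -0.0226, 0.0877]
orientation: [[0.161, 0.987, 0.0], [0.987, -0.161, 0.0], [0.0, 0.0, -1.0]]
contact_force: [-0.2, 0.4, -0.4]
gripper_width: 0.005
```

>>> {"api": "move_arm", "payload": {
  "steps": [
    [0,0,0.08,0,0,0,1],
    [0,0,0,0,0,0,1]
  ]
}}

```text
clock: 6.52
ee_pos: [0.4818, -0.0227, 0.0861]
orientation: [[0.161, 0.987, 0.001], [0.987, -0.161, -0.0], [-0.0, 0.001, -1.0]]
contact_force: [-1.1, -0.0, 5.6]
gripper_width: 0.011
```

>>> {"api": "move_arm", "payload": {
  "steps": [
    [0,0,0.05,0,0,0,1],
    [0,0,0,0,0,0,1]
  ]
}}

```text
clock: 6.78
ee_pos: [0.4819, -0.0226, 0.0853]
orientation: [[0.161, 0.987, 0.001], [0.987, -0.161, -0.001], [-0.001, 0.001, -1.0]]
contact_force: [-4.3, 0.7, 8.4]
gripper_width: 0.005
```

>>> {"api": "move_arm", "payload": {
  "steps": [
    [0,0.16,0,0,0,0,1],
    [0,0.16,0,0,0,0,1],
    [0,0.16,0,0,0,0,1]
  ]
}}

```text
clock: 7.15
ee_pos: [0.4947, -0.025, 0.0859]
orientation: [[0.161, 0.987, 0.003], [0.987, -0.161, -0.001], [-0.001, 0.003, -1.0]]
contact_force: [-3.7, -0.3, 11.2]
gripper_width: 0.004
```

Run:
```python
from h import *
cv2.imwrite("pics/w2.png",ctrl.snapshot("wrist")[180:310,230:430,::-1].repeat(3,0).repeat(3,1))
```

```text
(no output)
```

View pics/w2.png

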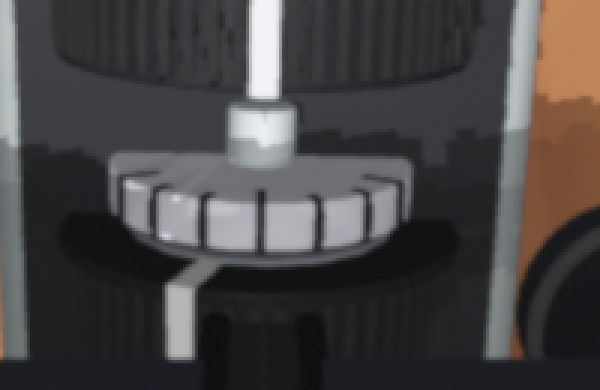

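The mark now points at tick 2, one click in 12 mm. I'll draw on to 3, lift, go back and do the last click.

>>> {"api": "move_arm", "payload": {
  "steps": [
    [0,0.16,0,0,0,0,1],
    [0,0.16,0.01,0,0,0,1],
    [0,0.16,0.01,0,0,0,1],
    [0,0.04,0,0,0,0,1]
  ]
}}

```text
clock: 7.7
ee_pos: [0.507, -0.0272, 0.085]
orientation: [[0.162, 0.987, 0.001], [0.987, -0.162, -0.001], [-0.001, 0.002, -1.0]]
contact_force: [-2.3, -0.9, 10.6]
gripper_width: 0.002
```

>>> {"api": "move_arm", "payload": {
  "steps": [
    [0,0,-0.6,0,0,0,1],
    [0,-0.4,0,0,0,0,1],
    [0,-0.4,0,0,0,0,1],
    [0,0,0.4,0,0,0,1],
    [0,0,0.1,0,0,0,1],
    [0,0,0,0,0,0,1]
  ]
}}

```text
clock: 8.45
ee_pos: [0.4859, -0.0236, 0.0862]
orientation: [[0.161, 0.987, -0.002], [0.987, -0.161, -0.001], [-0.001, -0.002, -1.0]]
contact_force: [-3.0, -0.2, 8.2]
gripper_width: 0.006
```

Run:
```python
from h import *
cv2.imwrite("pics/w3.png",ctrl.snapshot("wrist")[180:310,230:430,::-1].repeat(3,0).repeat(3,1))
```

```text
(no output)
```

View pics/w3.png

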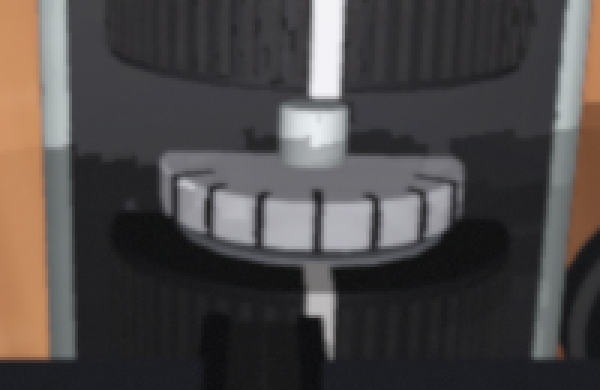

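The right wheel is at 3 (mark at column 318, level with the top tick). One more click.

>>> {"api": "move_arm", "payload": {
  "steps": [
    [0,0,0.04,0,0,0,1],
    [0,0.14,0,0,0,0,1],
    [0,0.14,0,0,0,0,1],
    [0,0.14,0,0,0,0,1],
    [0,0.12,0,0,0,0,1]
  ]
}}

```text
clock: 9.12
ee_pos: [0.4992, -0.026, 0.0857]
orientation: [[0.162, 0.987, -0.002], [0.987, -0.162, -0.001], [-0.002, -0.002, -1.0]]
contact_force: [-5.6, -1.2, 11.8]
gripper_width: 0.009
```

>>> {"api": "move_arm", "payload": {
  "steps": [
    [0,0,-0.6,0,0,0,1],
    [0.4,0,0,0,0,0,1],
    [0.8,0.1,0,0,0,0,1],
    [0.88,0.1,0,0,0,0,1],
    [0,0,0,0,0,0,1],
    [0,0,0,0,0,0,1]
  ]
}}

```text
clock: 9.88
ee_pos: [0.5126, 0.0243, 0.0999]
orientation: [[0.161, 0.987, -0.001], [0.987, -0.161, -0.001], [-0.001, -0.001, -1.0]]
contact_force: [0.4, -0.4, 0.5]
gripper_width: 0.007
```

Run:
```python
from h import *
s=ctrl.sense();print(s["ee_pos"]); ex=np.array([.9857,-.1685]);ey=np.array([.1685,.9857]);d=s["ee_pos"][:2]-[.497,.002];print(d@ex,d@ey)
cv2.imwrite("pics/t4.png",cv2.resize(ctrl.snapshot("top")[195:290,215:360,::-1],(640,419),interpolation=cv2.INTER_CUBIC))
```

```text
[0.51260257 0.0242706  0.09988883]
0.011626857821115975 0.02458116423085334
```

Now the middle wheel, feeling down at x = +12.

>>> {"api": "move_arm", "payload": {
  "steps": [
    [0.04,0.04,0.38,0,0,0,1],
    [0,0,0,0,0,0,1]
  ]
}}

```text
clock: 10.18
ee_pos: [0.5135, 0.0249, 0.0898]
orientation: [[0.162, 0.987, -0.002], [0.987, -0.162, -0.0], [-0.001, -0.002, -1.0]]
contact_force: [-0.4, 0.1, -0.9]
gripper_width: 0.002
```

>>> {"api": "move_arm", "payload": {
  "steps": [
    [0,0,0.08,0,0,0,1],
    [0,0,0,0,0,0,1]
  ]
}}

```text
clock: 10.42
ee_pos: [0.5141, 0.0255, 0.0887]
orientation: [[0.161, 0.987, -0.0], [0.987, -0.161, -0.0], [-0.0, -0.0, -1.0]]
contact_force: [0.2, 0.4, -0.3]
gripper_width: 0.007
```

>>> {"api": "move_arm", "payload": {
  "steps": [
    [0,0,0.06,0,0,0,1],
    [0,0,0,0,0,0,1]
  ]
}}

```text
clock: 10.68
ee_pos: [0.5141, 0.0256, 0.0873]
orientation: [[0.161, 0.987, 0.0], [0.987, -0.161, -0.0], [-0.0, 0.0, -1.0]]
contact_force: [-0.2, 0.8, -0.5]
gripper_width: 0.009
```

>>> {"api": "move_arm", "payload": {
  "steps": [
    [0,0,0.06,0,0,0,1],
    [0,0,0,0,0,0,1]
  ]
}}

```text
clock: 10.92
ee_pos: [0.5141, 0.0256, 0.0857]
orientation: [[0.161, 0.987, -0.0], [0.987, -0.161, -0.0], [-0.0, -0.0, -1.0]]
contact_force: [0.6, 0.1, 0.6]
gripper_width: 0.006
```

>>> {"api": "move_arm", "payload": {
  "steps": [
    [0,0,0.05,0,0,0,1],
    [0,0,0,0,0,0,1]
  ]
}}

```text
clock: 11.18
ee_pos: [0.5141, 0.0256, 0.0845]
orientation: [[0.161, 0.987, -0.0], [0.987, -0.161, -0.0], [-0.0, -0.0, -1.0]]
contact_force: [-0.4, -0.1, -1.0]
gripper_width: 0.006
```

>>> {"api": "move_arm", "payload": {
  "steps": [
    [0,0,0.05,0,0,0,1],
    [0,0,0,0,0,0,1]
  ]
}}

```text
clock: 11.42
ee_pos: [0.5142, 0.0256, 0.0832]
orientation: [[0.161, 0.987, 0.0], [0.987, -0.161, -0.0], [-0.0, 0.0, -1.0]]
contact_force: [0.7, 0.1, 0.6]
gripper_width: 0.005
```

>>> {"api": "move_arm", "payload": {
  "steps": [
    [0,0,0.05,0,0,0,1],
    [0,0,0,0,0,0,1]
  ]
}}

```text
clock: 11.68
ee_pos: [0.5144, 0.0257, 0.0823]
orientation: [[0.161, 0.987, 0.0], [0.987, -0.161, -0.0], [-0.0, 0.001, -1.0]]
contact_force: [0.1, 0.5, 2.2]
gripper_width: 0.002
```

>>> {"api": "move_arm", "payload": {
  "steps": [
    [0,0,0.05,0,0,0,1],
    [0,0,0,0,0,0,1]
  ]
}}

```text
clock: 11.92
ee_pos: [0.5146, 0.0257, 0.0814]
orientation: [[0.161, 0.987, 0.001], [0.987, -0.161, -0.0], [-0.0, 0.001, -1.0]]
contact_force: [-0.5, -0.8, 6.9]
gripper_width: 0.007
```

>>> {"api": "move_arm", "payload": {
  "steps": [
    [0,0,0.03,0,0,0,1],
    [0,-0.16,0.01,0,0,0,1],
    [0,-0.16,0,0,0,0,1],
    [0,-0.16,0,0,0,0,1]
  ]
}}

```text
clock: 12.42
ee_pos: [0.5077, 0.0274, 0.0821]
orientation: [[0.162, 0.987, 0.011], [0.987, -0.162, 0.001], [0.003, 0.011, -1.0]]
contact_force: [6.8, -1.2, 6.0]
gripper_width: 0.003
```

>>> {"api": "move_arm", "payload": {
  "steps": [
    [0,-0.16,0,0,0,0,1],
    [0,-0.16,0.01,0,0,0,1],
    [0,-0.16,0.01,0,0,0,1],
    [0,-0.1,0,0,0,0,1]
  ]
}}

```text
clock: 12.92
ee_pos: [0.4898, 0.0307, 0.0805]
orientation: [[0.161, 0.987, 0.004], [0.987, -0.161, 0.001], [0.002, 0.004, -1.0]]
contact_force: [2.6, -0.5, 7.1]
gripper_width: 0.002
```

Run:
```python
from h import *
cv2.imwrite("pics/w5.png",ctrl.snapshot("wrist")[180:310,230:430,::-1].repeat(3,0).repeat(3,1))
```

```text
(no output)
```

View pics/w5.png

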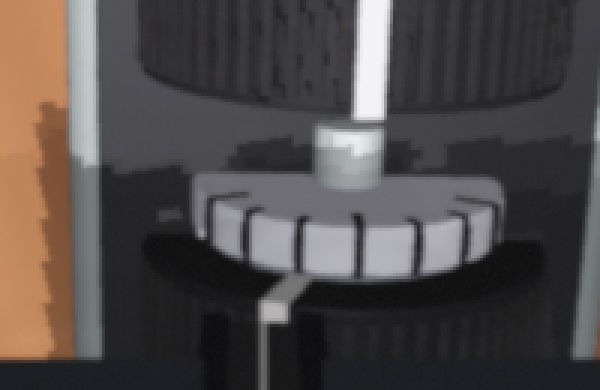

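The middle wheel is at tick 2, so it slipped a little. Lift, go back, and draw one more click with a bit more press.

>>> {"api": "move_arm", "payload": {
  "steps": [
    [0,0,-0.6,0,0,0,1],
    [0,0.4,0,0,0,0,1],
    [0,0.4,0,0,0,0,1],
    [0,0,0.5,0,0,0,1],
    [0,0,0.1,0,0,0,1],
    [0,0,0,0,0,0,1]
  ]
}}

```text
clock: 13.72
ee_pos: [0.5099, 0.0265, 0.0803]
orientation: [[0.161, 0.987, 0.003], [0.987, -0.161, -0.001], [-0.0, 0.004, -1.0]]
contact_force: [0.2, -2.1, 12.5]
gripper_width: 0.005
```

>>> {"api": "move_arm", "payload": {
  "steps": [
    [0,-0.14,0.02,0,0,0,1],
    [0,-0.14,0,0,0,0,1],
    [0,-0.14,0,0,0,0,1],
    [0,-0.14,0,0,0,0,1]
  ]
}}

```text
clock: 14.22
ee_pos: [0.4966, 0.029, 0.0802]
orientation: [[0.161, 0.987, 0.006], [0.987, -0.161, -0.0], [0.001, 0.006, -1.0]]
contact_force: [3.8, -2.6, 13.8]
gripper_width: 0.005
```

Run:
```python
from h import *
cv2.imwrite("pics/w6.png",ctrl.snapshot("wrist")[180:310,230:430,::-1].repeat(3,0).repeat(3,1))
```

```text
(no output)
```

View pics/w6.png

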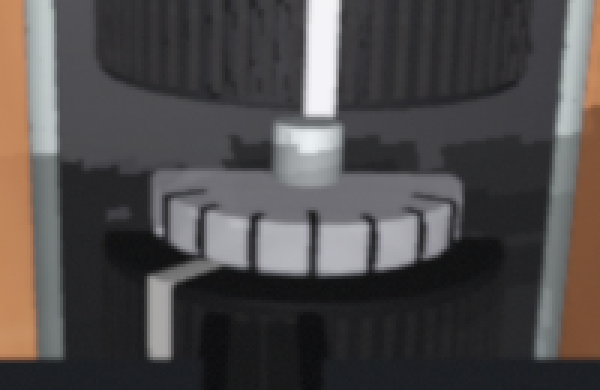

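The middle is nearly at 1 (mark between ticks 1 and 2, closer to 1). I'll nudge it 2 mm, lift so that it clicks in, and go to the left wheel.

>>> {"api": "move_arm", "payload": {
  "steps": [
    [0,-0.1,0,0,0,0,1],
    [0,0,-0.8,0,0,0,1],
    [0.68,-0.08,0,0,0,0,1],
    [0.69,-0.08,0,0,0,0,1],
    [0.69,-0.08,0,0,0,0,1],
    [0,0,0.24,0,0,0,1],
    [0,0,0.08,0,0,0,1],
    [0,0,0,0,0,0,1]
  ]
}}

```text
clock: 15.28
ee_pos: [0.4936, 0.0803, 0.0903]
orientation: [[0.162, 0.987, -0.001], [0.987, -0.162, -0.001], [-0.001, -0.001, -1.0]]
contact_force: [-0.1, 0.6, 0.1]
gripper_width: 0.005
```

>>> {"api": "move_arm", "payload": {
  "steps": [
    [0,0,0.08,0,0,0,1],
    [0,0,0,0,0,0,1]
  ]
}}

```text
clock: 15.52
ee_pos: [0.4939, 0.0807, 0.0887]
orientation: [[0.162, 0.987, -0.0], [0.987, -0.162, -0.0], [-0.0, 0.0, -1.0]]
contact_force: [1.1, 0.4, 0.5]
gripper_width: 0.003
```

>>> {"api": "move_arm", "payload": {
  "steps": [
    [0,0,0.06,0,0,0,1],
    [0,0,0,0,0,0,1]
  ]
}}

```text
clock: 15.78
ee_pos: [0.4938, 0.081, 0.0873]
orientation: [[0.161, 0.987, 0.0], [0.987, -0.161, -0.0], [-0.0, 0.0, -1.0]]
contact_force: [0.7, -0.0, 0.4]
gripper_width: 0.005
```

>>> {"api": "move_arm", "payload": {
  "steps": [
    [0,0.12,0.05,0,0,0,1],
    [0,0,0,0,0,0,1]
  ]
}}

```text
clock: 16.02
ee_pos: [0.4971, 0.0805, 0.086]
orientation: [[0.162, 0.987, 0.0], [0.987, -0.162, 0.0], [0.0, 0.0, -1.0]]
contact_force: [-0.2, 0.8, -0.2]
gripper_width: 0.007
```

>>> {"api": "move_arm", "payload": {
  "steps": [
    [0,0,0.05,0,0,0,1],
    [0,0,0,0,0,0,1]
  ]
}}

```text
clock: 16.27
ee_pos: [0.4967, 0.0806, 0.0847]
orientation: [[0.161, 0.987, -0.0], [0.987, -0.161, -0.0], [-0.0, -0.0, -1.0]]
contact_force: [0.2, 0.4, 0.1]
gripper_width: 0.004
```

>>> {"api": "move_arm", "payload": {
  "steps": [
    [0,0,0.05,0,0,0,1],
    [0,0,0,0,0,0,1]
  ]
}}

```text
clock: 16.52
ee_pos: [0.4967, 0.0806, 0.0834]
orientation: [[0.161, 0.987, -0.0], [0.987, -0.161, -0.0], [-0.0, -0.0, -1.0]]
contact_force: [-0.5, 0.7, 0.3]
gripper_width: 0.001
```

>>> {"api": "move_arm", "payload": {
  "steps": [
    [0,0,0.05,0,0,0,1],
    [0,0,0,0,0,0,1]
  ]
}}

```text
clock: 16.77
ee_pos: [0.4968, 0.0806, 0.0822]
orientation: [[0.161, 0.987, -0.0], [0.987, -0.161, -0.0], [-0.0, -0.0, -1.0]]
contact_force: [0.1, 0.1, -0.8]
gripper_width: 0.005
```

>>> {"api": "move_arm", "payload": {
  "steps": [
    [0,0,0.05,0,0,0,1],
    [0,0,0,0,0,0,1]
  ]
}}

```text
clock: 17.02
ee_pos: [0.4969, 0.0806, 0.0811]
orientation: [[0.161, 0.987, 0.0], [0.987, -0.161, -0.0], [-0.0, 0.0, -1.0]]
contact_force: [-0.1, 0.5, 0.4]
gripper_width: 0.006
```

>>> {"api": "move_arm", "payload": {
  "steps": [
    [0,0,0.04,0,0,0,1],
    [0,0,0,0,0,0,1]
  ]
}}

```text
clock: 17.27
ee_pos: [0.497, 0.0807, 0.0803]
orientation: [[0.161, 0.987, 0.0], [0.987, -0.161, -0.0], [-0.0, 0.0, -1.0]]
contact_force: [-0.8, -0.1, 3.2]
gripper_width: 0.006
```

>>> {"api": "move_arm", "payload": {
  "steps": [
    [0,0,0.04,0,0,0,1],
    [0,0,0,0,0,0,1]
  ]
}}

```text
clock: 17.52
ee_pos: [0.497, 0.0807, 0.0795]
orientation: [[0.161, 0.987, 0.0], [0.987, -0.161, -0.0], [-0.0, 0.001, -1.0]]
contact_force: [-1.6, -0.7, 6.1]
gripper_width: 0.007
```

>>> {"api": "move_arm", "payload": {
  "steps": [
    [0,0,0.06,0,0,0,1],
    [0,0.16,0,0,0,0,1],
    [0,0.16,0,0,0,0,1],
    [0,0.16,0,0,0,0,1]
  ]
}}

```text
clock: 18.02
ee_pos: [0.5096, 0.0786, 0.0791]
orientation: [[0.161, 0.987, 0.002], [0.987, -0.161, -0.001], [-0.001, 0.002, -1.0]]
contact_force: [-2.0, -2.1, 15.9]
gripper_width: 0.007
```

>>> {"api": "move_arm", "payload": {
  "steps": [
    [0,0.16,0,0,0,0,1],
    [0,0.16,0.01,0,0,0,1],
    [0,0.16,0.01,0,0,0,1],
    [0,0.1,0,0,0,0,1]
  ]
}}

```text
clock: 18.52
ee_pos: [0.5238, 0.076, 0.0787]
orientation: [[0.162, 0.987, 0.001], [0.987, -0.162, -0.001], [-0.001, 0.002, -1.0]]
contact_force: [-2.1, -1.8, 14.0]
gripper_width: 0.004
```

Run:
```python
from h import *
cv2.imwrite("pics/w7.png",ctrl.snapshot("wrist")[180:310,230:430,::-1].repeat(3,0).repeat(3,1))
```

```text
(no output)
```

View pics/w7.png

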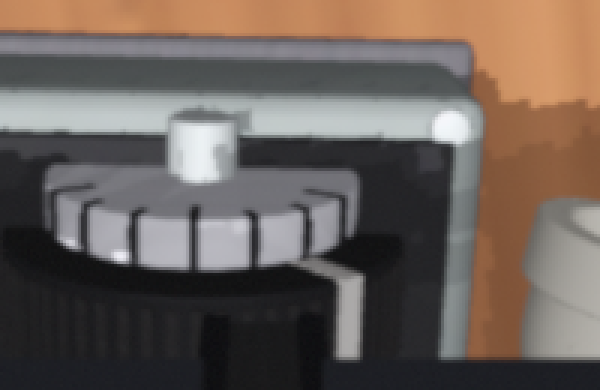

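The left wheel reads 5 (mark at column 300, tick 5 at 307). I'll lift, move to above the key and look at all three wheels.

>>> {"api": "move_arm", "payload": {
  "steps": [
    [0,0,-0.7,0,0,0,1],
    [0,0,-0.7,0,0,0,1],
    [-0.92,-0.09,0,0,0,0,1],
    [-0.92,-0.09,0,0,0,0,1],
    [-0.92,-0.09,0,0,0,0,1],
    [-0.92,-0.09,0,0,0,0,1],
    [-0.92,-0.09,0,0,0,0,1],
    [-0.92,-0.09,0,0,0,0,1],
    [-0.92,-0.09,0,0,0,0,1],
    [0,0,0,0,0,0,1],
    [0,0,0,0,0,0,1]
  ]
}}

```text
clock: 19.95
ee_pos: [0.4819, -0.0791, 0.1125]
orientation: [[0.161, 0.987, 0.001], [0.987, -0.161, 0.0], [0.001, 0.001, -1.0]]
contact_force: [-0.3, 0.8, -0.1]
gripper_width: 0.002
```

Run:
```python
from h import *
s=ctrl.sense();print(s["clock"],s["ee_pos"])
cv2.imwrite("pics/w8.png",cv2.resize(ctrl.snapshot("wrist")[20:310,180:480,::-1],None,fx=2,fy=2,interpolation=cv2.INTER_CUBIC))
```

```text
19.95 [ 0.48186185 -0.0790649   0.11249659]
```

View pics/w8.png

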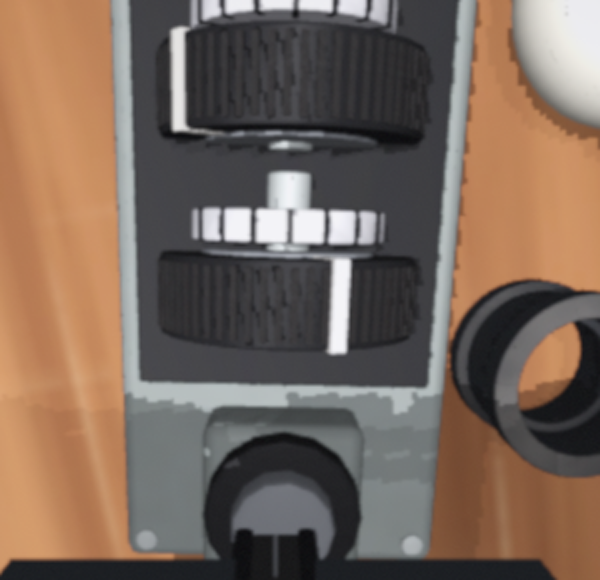

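The right mark is at (340,305), near 4. The middle mark at (179,80) could be 1 or 0, so I'll compute it. The left wheel is out of this crop, so I'll find it by mask in a fresh frame.

Run:
```python
from h import *
ci=ctrl.camera_info("wrist"); c0=(.497,.002)
im=ctrl.snapshot("wrist"); cv2.imwrite("pics/w9.png",im[:,:,::-1])
for psi in(-9.3,-10):
  p=np.radians(psi)
  for n,yu,za,px in(("mid",.026,.0465,(269.5,60)),("right",-.026,.051,(350,172.5))):
    a,y=wheel(c0,p,yu,za,px,"wrist",ci); print(psi,n,(a+1.05)/.35,y)
t=cv2.imread("pics/w1.png")
```

```text
-9.3 mid 0.7647494819520486 0.0028428481645693306
-9.3 right 4.156303886414395 0.002074055972083256
-10 mid 0.7200332850731048 0.0025956555330531772
-10 right 4.182490075602453 0.0022359221768938945
```

The middle computes to 0.75 and the right to 4.17, so probably 1 and 4. The middle's margin is thin, so I'll look at the middle and left wheels from over their scales before pressing enter.

>>> {"api": "move_arm", "payload": {
  "steps": [
    [0.88,0,0,0,0,0,1],
    [0.88,0,0,0,0,0,1],
    [0.88,0,0,0,0,0,1],
    [0.88,0,0,0,0,0,1],
    [0.88,0,0,0,0,0,1],
    [0,0,0,0,0,0,1],
    [0,0,0,0,0,0,1]
  ]
}}

```text
clock: 20.92
ee_pos: [0.499, 0.0281, 0.1119]
orientation: [[0.161, 0.987, -0.0], [0.987, -0.161, -0.001], [-0.001, -0.0, -1.0]]
contact_force: [0.1, -0.4, 0.3]
gripper_width: 0.006
```

Run:
```python
from h import *
s=ctrl.sense();print(s["clock"],s["ee_pos"])
cv2.imwrite("pics/w10.png",cv2.resize(ctrl.snapshot("wrist")[80:310,200:460,::-1],None,fx=2.6,fy=2.6,interpolation=cv2.INTER_CUBIC))
```

```text
20.925 [0.49900023 0.02814466 0.111911  ]
```

View pics/w10.png

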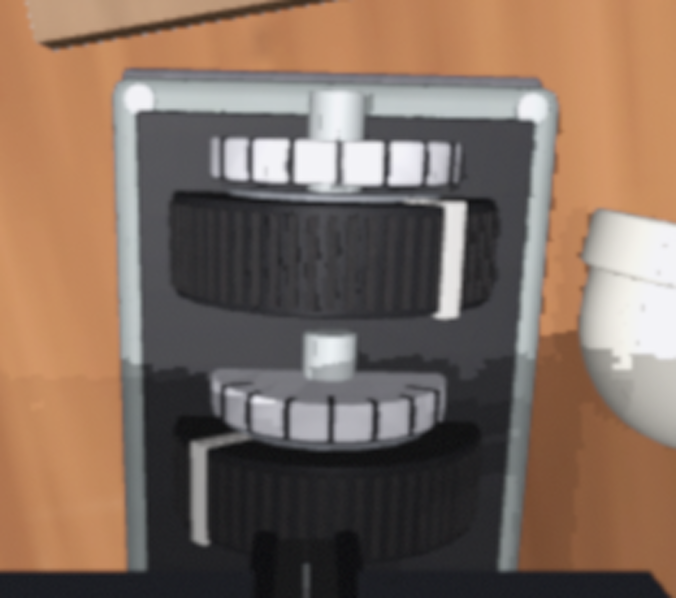

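The middle flank line ends at (250,437), right at tick 1 (column 249). The left one is between ticks 4 and 6, near 5, so I'll compute both.

Run:
```python
from h import *
ci=ctrl.camera_info("wrist"); c0=(.497,.002)
for n,yu,za,px in(("left",.078,.045,(374.2,180)),("mid",.026,.0465,(277.7,270))):
    a,y=wheel(c0,np.radians(-9.6),yu,za,px,"wrist",ci); print(n,(a+1.05)/.35,y)
```

```text
left 5.549483488111469 0.000389444343217829
mid 0.8373893361211943 0.0023621874887817997
```

>>> {"api": "move_arm", "payload": {
  "steps": [
    [-0.9,0,0,0,0,0,1],
    [-0.9,0,0,0,0,0,1],
    [-0.9,0,0,0,0,0,1],
    [-0.9,0,0,0,0,0,1],
    [-0.86,0,0,0,0,0,1],
    [0,0,0.4,0,0,0,1],
    [0,0,0.24,0,0,0,1],
    [0,0,0,0,0,0,1]
  ]
}}

```text
clock: 21.98
ee_pos: [0.4808, -0.0804, 0.0953]
orientation: [[0.16, 0.987, -0.001], [0.987, -0.16, 0.001], [0.001, -0.002, -1.0]]
contact_force: [-0.2, -0.7, -0.6]
gripper_width: 0.001
```

The left computes to 5.55, which disagrees with the picture. I'll calibrate it against the scale ticks in the same image (ticks 3, 4, 5, 6 at columns 340, 387, 427, 457, row 165) before pressing.

```bash
sed -i 's/def wheel(c0,psi,yu,zax,px,n="top",ci=None):/def wheel(c0,psi,yu,zax,px,n="top",ci=None,r=.036):/; s/\.036\*\*2/r**2/' h.py
python3 - <<'E'
from h import *
ci=ctrl.camera_info("wrist"); e=ctrl.sense()["ee_pos"]
ci=dict(ci); ci["origin"]=ci["origin"]+np.array([.4990,.02814,.1119])-e
g=lambda x,y:(200+x/2.6,80+y/2.6)
c0=(.497,.002); P=np.radians(-9.6)
print(ci["origin"])
for yu,za,r,p in [(.093,.045,.027,(x,165)) for x in(213,222,252,293,340,387,427,457)]+[(.078,.045,.036,(453,260)),(.078,.045,.036,(448,312)),(.078,.045,.036,(455,210))]+[(.041,.0465,.027,(x,y)) for x,y in((248,415),(287,420),(331,422),(377,420),(412,415))]+[(.026,.0465,.036,(200,495))]:
    a,y=wheel(c0,P,yu,za,g(*p),"wrist",ci,r); print(p,round((a+1.05)/.35,2),round(y,4))
E
```

```text
[0.5114414  0.10476614 0.27555282]
(213, 165) 0.22 0.0044
(222, 165) 0.58 0.0045
(252, 165) 1.48 0.0047
(293, 165) 2.42 0.0049
(340, 165) 3.41 0.005
(387, 165) 4.49 0.0049
(427, 165) 5.82 0.0048
(457, 165) nan nan
(453, 260) 5.52 0.001
(448, 312) 5.44 -0.0097
(455, 210) 5.5 0.0112
(248, 415) 1.33 0.0046
(287, 420) 2.31 0.0046
(331, 422) 3.3 0.0044
(377, 420) 4.41 0.0041
(412, 415) 5.55 0.0033
(200, 495) 0.77 0.0023h.py:16: RuntimeWarning: invalid value encountered in sqrt
  t=(-b-np.sqrt(b*b-q*(o2@o2-r**2)))/q; p=o+t*d
```

The ticks themselves read about +0.3 to +0.4 high, which is a small unit-centre offset. That puts the left at 5.07, but the middle needs care. I'll correct the offset so the ticks fit, then redo all the marks.

```bash
python3 -W ignore - <<'E'
from h import *
ci0=ctrl.camera_info("wrist"); e=ctrl.sense()["ee_pos"]; P=np.radians(-9.6)
ci=dict(ci0); ci["origin"]=ci0["origin"]+np.array([.4990,.02814,.1119])-e
g=lambda x,y:(200+x/2.6,80+y/2.6)
from scipy.optimize import least_squares
ex=np.array([np.cos(P),np.sin(P)])
for nm,yd,pts,T,marks in (("mid",.041,((248,415),(287,420),(331,422),(377,420),(412,415)),(1,2,3,4,5),((200,495),(203,443))),
      ("left",.093,((252,165),(293,165),(340,165),(387,165),(427,165)),(1,2,3,4,5),((453,260),(455,210)))):
  f=lambda q:[(wheel(np.array([.497,.002])+q[0]*ex/100,P,yd,.046+q[1]/100,g(*p),"wrist",ci,.027)[0]+1.05)/.35-t for p,t in zip(pts,T)]
  r=least_squares(f,[.3,.3]); q=r.x; print(nm,"dx,dz mm",q*10,np.round(r.fun,2))
  for z in (.046+q[1]/100,.0465):
   for m in marks:
    a,y=wheel(np.array([.497,.002])+q[0]*ex/100,P,yd-.015,z,g(*m),"wrist",ci); print(m,round(z,4),round((a+1.05)/.35,2),round(y,4))
E
```

```text
mid dx,dz mm [2.74498686 5.8542113 ] [-0.01  0.01 -0.01  0.03 -0.02]
(200, 495) 0.0519 0.48 0.0033
(203, 443) 0.0519 0.6 0.0154
(200, 495) 0.0465 0.39 0.001
(203, 443) 0.0465 0.52 0.0135
left dx,dz mm [3.79481558 3.93158237] [-0.    0.01 -0.01 -0.02  0.01]
(453, 260) 0.0499 4.93 0.0022
(455, 210) 0.0499 4.92 0.0119
(453, 260) 0.0465 4.98 0.0017
(455, 210) 0.0465 4.97 0.0116
```

After correction the left is 4.95, a good 5. The right is about 3.9, a good 4. The middle is about 0.5 to 0.7, so it stopped between clicks. I'll go back and nudge it about 5 mm forward toward 1.

>>> {"api": "move_arm", "payload": {
  "steps": [
    [0,0,-0.24,0,0,0,1],
    [0.88,0,0,0,0,0,1],
    [0.88,0,0,0,0,0,1],
    [0.88,0,0,0,0,0,1],
    [0.88,0,0,0,0,0,1],
    [0.88,0.07,0,0,0,0,1],
    [0,0,0.4,0,0,0,1],
    [0,0,0.2,0,0,0,1],
    [0,0,0.12,0,0,0,1],
    [0,0,0,0,0,0,1]
  ]
}}

```text
clock: 23.22
ee_pos: [0.5004, 0.026, 0.0837]
orientation: [[0.162, 0.987, -0.001], [0.987, -0.162, -0.0], [-0.0, -0.001, -1.0]]
contact_force: [0.5, 0.6, 0.1]
gripper_width: 0.006
```

>>> {"api": "move_arm", "payload": {
  "steps": [
    [0,0,0.06,0,0,0,1],
    [0,0,0,0,0,0,1]
  ]
}}

```text
clock: 23.48
ee_pos: [0.5009, 0.0263, 0.0828]
orientation: [[0.162, 0.987, 0.0], [0.987, -0.162, -0.001], [-0.001, 0.0, -1.0]]
contact_force: [-0.6, -1.1, 3.2]
gripper_width: 0.006
```

Run:
```python
from h import *
s=ctrl.sense();print(s["clock"],s["ee_pos"],s["contact_force"])
im=ctrl.snapshot("wrist");cv2.imwrite("pics/w11.png",im[:,:,::-1])
g=im.min(2)[180:300,230:430]
for r in range(80,118,4):
    c=np.where(g[r]>120)[0]; print(r,c[(c>10)&(c<190)].tolist()[:40])
```

```text
23.475 [0.50086538 0.02632519 0.08282083] [-0.62691577 -1.07112945  3.18661092]
80 [60, 61, 62, 63, 64, 65, 66, 67, 68, 69, 70, 71, 76, 77, 78, 79, 80, 81, 82, 83, 84, 85, 86, 87, 88, 89, 90, 91, 92, 95, 96, 97, 98, 99, 100, 101, 102, 103, 104, 105]
84 [42, 43, 46, 47, 80, 81, 82, 83, 84, 85, 86, 87, 88, 89, 90, 91, 96, 97, 98, 99, 100, 101, 102, 103, 104, 105, 106, 107, 108, 109, 110]
88 [33, 34, 35, 36, 37, 38]
92 [33, 34, 35, 36, 37, 38, 172, 173, 174]
96 [33, 34, 35, 36, 37, 38, 172, 173, 174, 175]
100 [33, 34, 35, 36, 37, 38, 172, 173, 174, 175]
104 [33, 34, 35, 36, 37, 38, 171, 172, 173, 174, 175]
108 [34, 35, 36, 37, 38, 171, 172, 173, 174]
112 [34, 35, 36, 37, 38, 170, 171, 172, 173, 174]
116 [34, 35, 36, 37, 38, 170, 171, 172, 173, 174]
```

```bash
cat > m.py <<'E'
from h import *
P=np.radians(-9.6); ex=np.array([np.cos(P),np.sin(P)]); c0=np.array([.497,.002])+.00275*ex
def mid(im,ci,za=.047):
    g=im.min(2)[180:300,230:430]
    for r in(96,108):
        c=np.where(g[r]>110)[0]; c=c[(c>15)&(c<165)]
        if len(c): a,y=wheel(c0,P,.026,za,(230+c.mean(),180+r),"wrist",ci); print(r,c.min(),c.max(),"mid",round((a+1.05)/.35,2),round(y,4))
    row=g[78]; print([i for i in range(30,170) if row[i]<row[i-2]-25 and row[i]<row[i+2]-25])
E
python3 - <<'E'
from m import *
s=ctrl.sense(); mid(cv2.imread("pics/w11.png"),ctrl.camera_info("wrist"))
ci=ctrl.camera_info("wrist")
for c in (74.5,94):
    print((wheel(c0,P,.041,.047,(230+c,180+78),"wrist",ci,.027)[0]+1.05)/.35)
E
```

```text
96 33 38 mid 0.35 0.0074
108 33 38 mid 0.31 0.0008
[30, 31, 32, 33, 34, 35, 36, 37, 38, 39, 40, 41, 42, 43, 44, 45, 46, 47, 49, 50, 51, 57, 58, 73, 74, 93, 94, 113, 114, 129, 130, 138, 139, 140, 142, 143, 144, 145, 146, 147, 148, 149, 150, 151, 152, 153, 154, 155, 156]
1.994740834831699
3.000246906090277m.py:8: RuntimeWarning: overflow encountered in scalar subtract
  row=g[78]; print([i for i in range(30,170) if row[i]<row[i-2]-25 and row[i]<row[i+2]-25])
```

>>> {"api": "move_arm", "payload": {
  "steps": [
    [0,0,0.05,0,0,0,1],
    [0,0,0.04,0,0,0,1],
    [0,0.1,0,0,0,0,1],
    [0,0.1,0,0,0,0,1],
    [0,0,0,0,0,0,1]
  ]
}}

```text
clock: 24.15
ee_pos: [0.5073, 0.0253, 0.0815]
orientation: [[0.162, 0.987, 0.003], [0.987, -0.162, -0.001], [-0.001, 0.003, -1.0]]
contact_force: [0.6, -3.6, 9.4]
gripper_width: 0.006
```

Run:
```python
from m import *
im=ctrl.snapshot("wrist"); mid(im,ctrl.camera_info("wrist"));cv2.imwrite("pics/w12.png",im[180:310,230:430,::-1].repeat(3,0).repeat(3,1))
```

```text
96 27 164 mid 3.18 0.0136
108 27 164 mid 3.39 0.0077
[30, 31, 32, 34, 35, 36, 43, 59, 60, 79, 80, 99, 100, 116, 117, 126, 127, 128, 130, 131, 132, 133, 134, 135, 136, 137, 138, 139, 140, 141, 142, 143, 144]m.py:8: RuntimeWarning: overflow encountered in scalar subtract
  row=g[78]; print([i for i in range(30,170) if row[i]<row[i-2]-25 and row[i]<row[i+2]-25])
```

View pics/w12.png

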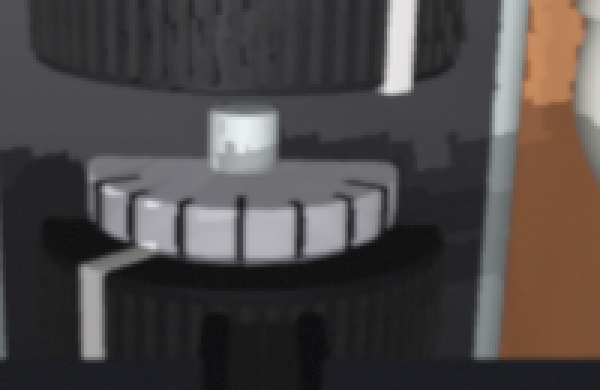

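The mark now computes to about 0.9 and there is no pull along the rim, so it looks near the detent. I'll lift slightly and measure the settled place by mask.

>>> {"api": "move_arm", "payload": {
  "steps": [
    [0,0,-0.2,0,0,0,1],
    [0,0,-0.1,0,0,0,1],
    [0,0,0,0,0,0,1],
    [0,0,0,0,0,0,1]
  ]
}}

```text
clock: 24.7
ee_pos: [0.5053, 0.0261, 0.0875]
orientation: [[0.161, 0.987, -0.001], [0.987, -0.161, 0.0], [0.0, -0.001, -1.0]]
contact_force: [0.1, 0.8, 0.1]
gripper_width: 0.004
```

```bash
python3 -W ignore - <<'E'
from m import *
s=ctrl.sense();print(s["clock"],s["ee_pos"],s["contact_force"])
ci=ctrl.camera_info("wrist");im=ctrl.snapshot("wrist");cv2.imwrite("pics/w13.png",im[:,:,::-1])
g=im.min(2).astype(int)[180:300,230:430]
for r in(98,104,110):
    c=np.where(g[r]>110)[0]; c=c[(c>15)&(c<60)]
    if len(c): a,y=wheel(c0,P,.026,.047,(230+c.mean(),180+r),"wrist",ci); print(r,c,"mid",round((a+1.05)/.35,2),round(y,4))
for r in(74,77,80):
    row=g[r]; t=[i for i in range(20,150) if 100<row[i-2]>row[i]+40 and row[i+2]>row[i]+40]
    print(r,[(i,round((wheel(c0,P,.041,.047,(230+i,180+r),"wrist",ci,.027)[0]+1.05)/.35,2)) for i in t])
E
```

```text
24.7 [0.50532668 0.02610281 0.08750748] [0.12240457 0.79144178 0.14142498]
98 [33 34 35 36 37 38 39] mid 0.9 0.007
104 [33 34 35 36 37 38 39] mid 0.89 0.0038
110 [33 34 35 36 37 38 39] mid 0.87 0.0005
74 [(49, np.float64(0.9)), (65, np.float64(1.95)), (84, np.float64(2.96)), (103, np.float64(3.96)), (104, np.float64(4.02)), (120, np.float64(5.05))]
77 [(65, np.float64(1.95)), (84, np.float64(2.96)), (103, np.float64(3.96)), (104, np.float64(4.02)), (119, np.float64(4.98)), (120, np.float64(5.05))]
80 [(65, np.float64(1.94)), (84, np.float64(2.96)), (103, np.float64(3.97))]
```

The middle has settled at about 0.92 with the ticks reading true, so it is in the click at 1. Now to the key.

>>> {"api": "move_arm", "payload": {
  "steps": [
    [0,0,-0.6,0,0,0,1],
    [-0.88,-0.03,0,0,0,0,1],
    [-0.88,-0.03,0,0,0,0,1],
    [-0.88,-0.03,0,0,0,0,1],
    [-0.88,-0.03,0,0,0,0,1],
    [-0.86,-0.03,0,0,0,0,1],
    [0,0,0,0,0,0,1],
    [0,0,0.28,0,0,0,1],
    [0,0,0,0,0,0,1]
  ]
}}

```text
clock: 25.88
ee_pos: [0.484, -0.0802, 0.0954]
orientation: [[0.159, 0.987, -0.001], [0.987, -0.159, 0.001], [0.001, -0.001, -1.0]]
contact_force: [-0.2, 0.3, 0.7]
gripper_width: 0.009
```

>>> {"api": "move_arm", "payload": {
  "steps": [
    [0,0,0.12,0,0,0,1],
    [0,0,0,0,0,0,1]
  ]
}}

```text
clock: 26.12
ee_pos: [0.4842, -0.081, 0.0926]
orientation: [[0.16, 0.987, -0.0], [0.987, -0.16, 0.0], [0.0, -0.0, -1.0]]
contact_force: [-1.5, 0.3, -0.1]
gripper_width: 0.009
```

>>> {"api": "move_arm", "payload": {
  "steps": [
    [0,0,0.1,0,0,0,1],
    [0,0,0,0,0,0,1]
  ]
}}

```text
clock: 26.38
ee_pos: [0.4845, -0.0813, 0.0903]
orientation: [[0.161, 0.987, 0.0], [0.987, -0.161, 0.0], [0.0, 0.0, -1.0]]
contact_force: [-0.4, 1.2, 0.4]
gripper_width: 0.005
```

>>> {"api": "move_arm", "payload": {
  "steps": [
    [0,0,0.1,0,0,0,1],
    [0,0,0,0,0,0,1]
  ]
}}

```text
clock: 26.62
ee_pos: [0.4845, -0.0813, 0.0879]
orientation: [[0.161, 0.987, 0.0], [0.987, -0.161, 0.0], [0.0, 0.0, -1.0]]
contact_force: [0.2, 0.5, 3.3]
gripper_width: 0.005
```

>>> {"api": "move_arm", "payload": {
  "steps": [
    [0,0,0.08,0,0,0,1],
    [0,0,0,0,0,0,1]
  ]
}}

```text
clock: 26.88
ee_pos: [0.4845, -0.0813, 0.0859]
orientation: [[0.161, 0.987, 0.001], [0.987, -0.161, 0.0], [0.0, 0.001, -1.0]]
contact_force: [-1.2, -0.0, 4.2]
gripper_width: 0.005
```

>>> {"api": "move_arm", "payload": {
  "steps": [
    [0,0,0.08,0,0,0,1],
    [0,0,0,0,0,0,1]
  ]
}}

```text
clock: 27.12
ee_pos: [0.4845, -0.0813, 0.0843]
orientation: [[0.161, 0.987, 0.0], [0.987, -0.161, -0.0], [-0.0, 0.0, -1.0]]
contact_force: [-0.4, 1.5, 9.4]
gripper_width: 0.007
```

>>> {"api": "move_arm", "payload": {
  "steps": [
    [0,0,0.05,0,0,0,1],
    [0,0,0,0,0,0,1]
  ]
}}

```text
clock: 27.38
ee_pos: [0.4846, -0.0813, 0.0842]
orientation: [[0.161, 0.987, 0.0], [0.987, -0.161, -0.001], [-0.001, 0.0, -1.0]]
contact_force: [-5.9, 1.3, 18.5]
gripper_width: 0.003
```

The key has bottomed: force jumped to 18.5 N with no further travel. Releasing, then a final mask check of the right and middle wheels.

>>> {"api": "move_arm", "payload": {
  "steps": [
    [0,0,-0.2,0,0,0,1],
    [0,0,-0.6,0,0,0,1],
    [0,0,-0.6,0,0,0,1],
    [0,0,0,0,0,0,1],
    [0,0,0,0,0,0,1],
    [0,0,0,0,0,0,1]
  ]
}}

```text
clock: 28.12
ee_pos: [0.4838, -0.0815, 0.1171]
orientation: [[0.161, 0.987, -0.001], [0.987, -0.161, 0.0], [-0.0, -0.001, -1.0]]
contact_force: [-0.3, -0.0, -0.5]
gripper_width: 0.005
```

```bash
python3 -W ignore - <<'E'
from m import *
s=ctrl.sense();print(s["clock"],s["ee_pos"],s["contact_force"])
ci=ctrl.camera_info("wrist");im=ctrl.snapshot("wrist");cv2.imwrite("pics/w14.png",im[:,:,::-1])
ey=np.array([-ex[1],ex[0]])
for n,yu,za,dx in(("left",.078,.046,.0038),("mid",.026,.047,.00275),("right",-.026,.051,.0017)):
    c=np.array([.497,.002])+dx*ex
    pc=c+ey*yu; u0=proj("wrist",[*pc,za+.036],ci); 
    best=[]
    for dy in(-.006,0,.006):
        v=int(proj("wrist",[*(pc+ey*dy),za+.03],ci)[1])
        if 0<=v<480:
            L=[i for i in range(int(u0[0]-75),int(u0[0]+75)) if im[v,i].min()>130]
            if L and max(L)-min(L)<16: a,y=wheel(c,P,yu,za,(np.mean(L),v),"wrist",ci); best.append((v,min(L),max(L),round((a+1.05)/.35,2),round(y,4)))
            else: best.append((v,L[:3],L[-3:]))
    print(n,u0.round(),best)
E
```

```text
28.125 [ 0.48378798 -0.08152644  0.11708108] [-0.26887563 -0.02370917 -0.46779876]
left [326. -72.] []
mid [323.  59.] [(74, 270, 277, np.float64(0.87), np.float64(-0.0055)), (60, 270, 277, np.float64(0.89), np.float64(0.0009)), (47, 269, 277, np.float64(0.88), np.float64(0.0067))]
right [320. 171.] [(181, [244, 245, 339], [391, 392, 393]), (170, [244, 245, 340], [348, 392, 393]), (158, [244, 245, 340], [348, 349, 393])]
```

The middle reads 0.88 and the right 4.0 by this view (mark 24 px past the top, about 0.35 rad). The left, not touched since, was 4.95. The tool is clear, so I'm handing in.

```bash
python3 -c "
from plant import ctrl
print(ctrl.finish_job())"
```

```text
the job is handed in; nothing more can be done
None
```

I dialled the wheels to 5, 1, 4, pressed the enter key down to its stop, released it and handed the job in at about 28 s. No verdict came back.

**Wheel readings, in ticks:**

| Wheel | Target | Last reading | When it was measured |
|---|---|---|---|
| Left | 5 | 4.95 | Before the key press; out of view in the final picture |
| Middle | 1 | 0.88 to 0.92 | After the key press, and once just before it |
| Right | 4 | 4.0 | After the key press, by a rough hand estimate |

- **Forces:** the key bottomed at 18.5 N. The highest reading on a wheel was about 16 N. These are readings taken at the end of each move, so peaks between them were not seen.
- **Key:** I did not check in a picture that it had sprung back. The finger was about 3 cm above it with no contact force.
- **Pipe fittings:** I never saw contact with them, but I did not check their positions at the end.

**Checks that failed or disagreed:**
- **Middle wheel:** after the first rub it had stopped between 0 and 1, reading 0.3 to 0.7 depending on the view. I went back and nudged it to 1 before pressing enter.
- **Left wheel:** it first computed to 5.55. The scale ticks in the same picture showed my unit position was 3 to 4 mm off in x, and correcting that gave 4.95.
- **Pictures:** I viewed 12, two over the budget of 10.

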